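Put the hex chocks away in their trays by size

TASK

Put away the three aluminium hex chocks, one at a time, the largest first, then the medium one, the smallest last: set each down gently, without dropping it, so that it stands upright on the floor of the blue tray of its own size (largest chock in the largest tray, medium in medium, smallest in smallest). Leave the carabiner, pulley, nut tool and ice screw sleeve undisturbed where they lie.

Things in the scene. Friction and masses are not known exactly. Their poses are not given: they have to be found in the camera images.
- chock_large_center (a point): The large hex chock: a hollow six-sided tube of bare aluminium with 4 mm walls, 50 mm across opposite flats (58 mm across corners) and 50 mm tall, open at both ends, standing on end on the bench. The point is its centre, half-way up (25 mm above its underside, in the empty bore). z runs up its bore; x is square to one pair of flats, and the other two pairs lie at 60 and 120 degrees from it. The flats on x show small dark cord holes (painted look only).
- chock_medium_center (a point): The medium hex chock: a hollow six-sided tube of bare aluminium with 4 mm walls, 38 mm across opposite flats (44 mm across corners) and 42 mm tall, open at both ends, standing on end on the bench. The point is its centre, half-way up (21 mm above its underside, in the empty bore). z runs up its bore; x is square to one pair of flats, and the other two pairs lie at 60 and 120 degrees from it. The flats on x show small dark cord holes (painted look only).
- chock_small_center (a point): The small hex chock: a hollow six-sided tube of bare aluminium with 4 mm walls, 26 mm across opposite flats (30 mm across corners) and 36 mm tall, open at both ends, standing on end on the bench. The point is its centre, half-way up (18 mm above its underside, in the empty bore). z runs up its bore; x is square to one pair of flats, and the other two pairs lie at 60 and 120 degrees from it. The flats on x show small dark cord holes (painted look only).
- tray_large: The large tray: a shallow square open tray of blue plastic, 76 mm outside and 70 mm inside, 3 mm floor, rim 12 mm above the bench, fixed to the bench. Origin at the centre of its underside, on the bench; x and y along its sides, z up.
- tray_medium: The medium tray: a shallow square open tray of blue plastic, 64 mm outside and 58 mm inside, 3 mm floor, rim 12 mm above the bench, fixed to the bench. Origin at the centre of its underside, on the bench; x and y along its sides, z up.
- tray_small: The small tray: a shallow square open tray of blue plastic, 52 mm outside and 46 mm inside, 3 mm floor, rim 12 mm above the bench, fixed to the bench. Origin at the centre of its underside, on the bench; x and y along its sides, z up.
- carabiner: Bystander: green locking carabiner lying flat, about 108 x 66 mm and 15 mm high, long along its x. Origin on the bench under its middle.
- pulley: Bystander: brushed aluminium pulley lying flat, two round-ended side plates with a steel wheel between, about 90 x 44 mm and 28 mm high, long along its x. Origin on the bench under its middle.
- nut_tool: Bystander: flat steel nut tool, 190 mm long along its x, 16 to 26 mm wide, 5 mm thick. Origin on the bench under its middle.
- ice_screw_sleeve: Bystander: yellow plastic ice screw sleeve, a 26 mm tube 150 mm long along its x with 32 mm square collars, lying down. Origin on the bench under its middle.
Mind the look-alikes: they are no part of the job. Leave any red look-alike of the tray_large alone. Leave any orange look-alike of the part that bears chock_small_center alone.

How it is judged:
By the outcome, as a careful person would: the job done as asked, in the order asked, and still so for the second after the job is handed in, with the robot touching nothing.
It also fails if it takes over 99 s, if anything falls off the work surface, if the arm or the gripper's body presses on something with over 40 N, if the wrist force passes 120 N, or if a joint passes its speed limit or range.

ROBOT

A 6-joint arm with a two-finger parallel gripper is mounted at the origin on the work surface. World frame = base frame: x ahead of the robot, y to its left, z up, the work surface at z = 0. Lengths are in m, angles in rad, forces in N, time in s.
With the tool pointing down it reaches from about 0.375 to 0.975 m from the base axis. Payload 3.8 kg.
Tool frame: the origin (TCP) lies midway between the tips of the shut fingers; the grasp point (between the pads) lies 19 mm behind it (bot.grip_point_offset is the z of the grasp point in the tool frame, in m); z points along the fingers, y is the line along which they close (so a half turn about z gives the same grasp; the last joint's range is limited). The gripper opens to 85 mm and grips with 20 to 120 N. Pads are 22 mm wide; open, the fingers measure 114 mm over their backs; the gripper's body (76 mm by 85 mm) begins 54 mm behind the grasp point. The pads swing forward as they close: fully open they stand 13 mm farther back than shut.
Start: joints at [-0.037, 0.264, 1.604, -0, 1.274, -0.037], TCP at [0.675, -0, 0.231] pointing down, gripper open.
Joint ranges: [-2.63, 2.63], [-0.94, 2.18], [0.31, 2.57], [-1.31, 4.45], [0, 2.66], [-2.55, 2.55]. Speed limits (rad/s): [2.57, 2.57, 3.14, 3.14, 3.14, 3.14].

INTERFACE

Orientations are given as a rotation vector (axis times angle).
In Python, from workcell import sensors, optics, order, bot gives the robot as it stands.
- The arm moves only by the tool play_rows, never from a script. Its argument "commands" is a list of rows, each a list of 6 numbers: the shift along the tool's x, y, z in cm, then the turn, a rotation vector about the tool's x, y, z in rad. In form: [[dx, dy, dz, wx, wy, wz], ...]. A call has 1 to 5 rows; each row shifts and turns the commanded pose from where the row before left it, along the tool's axes as they then stand; what a row does not reach is not made up. A row lasts 1/12 s, in which the tool goes at most 41.7 mm and 7.16 degrees, less where a joint would pass 70% of its speed; a pose out of reach is approached as far as the arm can. A call with a gripper value outside its range is refused whole. "grip" is the closure, from 0 (fully open) to 1 (shut), set as the call begins (left out, the last holds). The fingers move at their own pace and stop on an object; "force" is the grip in N (left out, the last holds). Time passes only in rows, so rows that do not move let the fingers close. It gives the time, the measured TCP pose, the force, the opening and the grip force at its end, in the units of the state.
- sensors.read_state(): the state, without advancing time (a new reading comes with each control period).
- optics.read_camera(name): name is "scene" or "side" or "wrist"; returns the picture (384x512x3 uint8, red, green, blue); there is no depth.
- optics.camera_info(name): a dict with "mtx" (3x3 intrinsics, pixels), "R" (3x3) and "t" (3): a world point X has camera coordinates R X + t. Camera axes: x right, y down, z forward; pixel columns grow to the right and rows downward; lengths in m; the calibration is good to about 2 mm. A picture is of the moment at which its call begins: read the wrist's pose just before it. camera_info takes no time and is no camera call; for the wrist camera it gives the pose at the moment of the call.
- order.finish_job(): hands the job in; it is judged then, once.
The state is a dict: "time": time; "q": joint angles; "joint_vel": joint speeds; "joint_torque": joint torques, N m; "tool_pos": TCP position; "tcp_rot": TCP orientation; "wrist_force": force on the tool from outside, world axes, zero at the start; "torque": the same for the moment, N m; "width": opening from 0.0 (shut) to 1.0 (fully open); "grip_force": force on a finger pad.
Only numpy, scipy, OpenCV 4.12 (cv2) and the standard library are available. Lean on these libraries where they do the work, as an engineer would, in place of code of your own. Each camera call takes 0.05 s, during which the arm holds its last target. There are 200 camera calls.

## Working session

There is one attempt and no reset: what is moved stays moved. The work goes in short steps, Python scripts to look and compute and a tool call to move; the robot and the scene stay as the last step left them, time stands still between calls to the robot, and variables do not carry over. Pictures are saved under pics/ and viewed, at most 14 in all, crops included, and the job is handed in when it is done.

Besides the shell and the picture viewer there is one more tool, called after "Call:" as name(argument=value, ...) on one line, values as JSON. play_rows: Moves the arm, as the interface text tells. Its arguments: {"type":"object","properties":{"commands":{"type":"array","items":{"type":"array","items":{"type":"number"}}},"grip":{"type":"number"},"force":{"type":"number"}},"required":["commands"]}

```bash
mkdir -p pics
python3 - <<'E'
from workcell import sensors, optics, bot
import cv2,numpy as np
for n in ["scene","side"]:
    im=optics.read_camera(n); cv2.imwrite(f"pics/{n}0.png",cv2.resize(im[:,:,::-1],(800,600),interpolation=cv2.INTER_CUBIC))
    i=optics.camera_info(n); print(n,np.round(i["mtx"],1).tolist(),np.round(-i["R"].T@i["t"],3))
s=sensors.read_state();print(s["time"],s["tool_pos"],s["tcp_rot"],bot.grip_point_offset)
E
```

```text
scene [[392.6, 0.0, 254.2], [0.0, 392.6, 187.8], [0.0, 0.0, 1.0]] [ 1.333 -0.332  0.557]
side [[451.8, 0.0, 245.1], [0.0, 451.8, 184.6], [0.0, 0.0, 1.0]] [ 0.265 -0.729  0.642]
0.1 [6.74346629e-01 2.26624975e-05 2.30101619e-01] [-2.22038024e+00 -2.22042660e+00  2.13791416e-03] -0.0187
```

View pics/scene0.png

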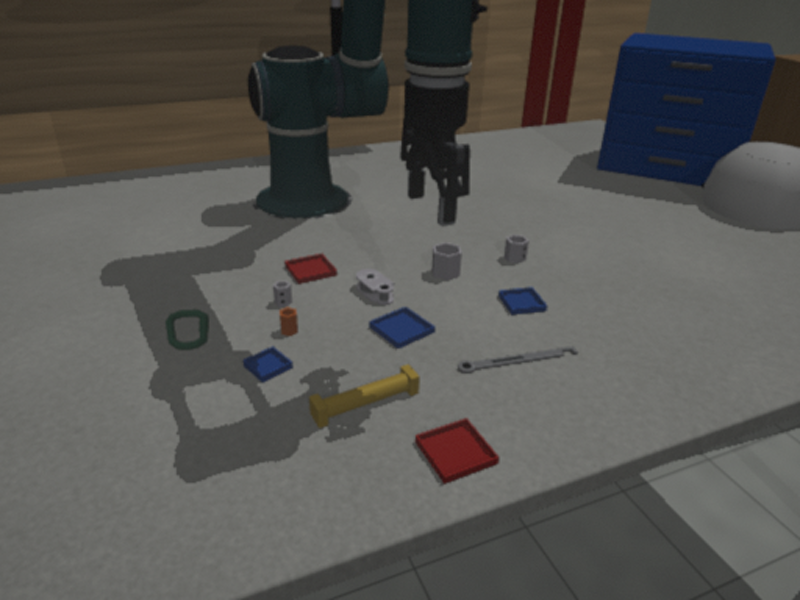

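View pics/side0.png

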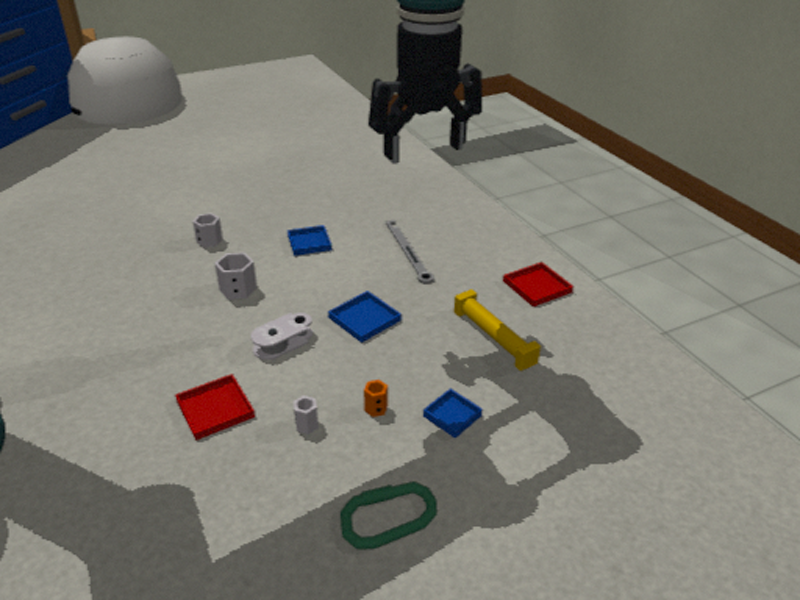

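The side view (800x600 px) shows:
- Chocks: large (236,277), medium (207,231), small (306,414). The orange look-alike is at (376,398).
- Blue trays: large (365,316), medium (310,240), small (453,412). The red look-alikes are at (215,406) and (538,283).

I choose the bare grey chocks and the blue trays, and check that choice in enlarged crops.

```bash
cat > h.py <<'E'
import cv2,numpy as np
from workcell import sensors, optics
def ray(n,uv,z,info=None):
    i=info or optics.camera_info(n); K,R,t=map(np.array,(i["mtx"],i["R"],i["t"]))
    d=R.T@np.linalg.inv(K)@np.array([uv[0],uv[1],1.]); c=-R.T@t
    return c+d*(z-c[2])/d[2]
def proj(i,X):
    K,R,t=map(np.array,(i["mtx"],i["R"],i["t"])); p=(K@(R@np.atleast_2d(X).T+t[:,None])).T
    return p[:,:2]/p[:,2:]
E
python3 - <<'E'
from h import *
im=optics.read_camera("side")[:,:,::-1]
C=[(236,277),(207,231),(306,414),(365,316),(310,240),(453,412)]
out=[]
for x,y in C:
    u,v=int(x*.64),int(y*.64); c=im[v-24:v+24,u-24:u+24]
    c=cv2.resize(c,(264,264),interpolation=cv2.INTER_CUBIC)
    cv2.putText(c,f"{u-24},{v-24}",(3,12),0,.4,(0,255,255),1)
    out.append(c)
cv2.imwrite("pics/c1.png",np.vstack([np.hstack(out[:3]),np.hstack(out[3:])]))
for n,P,z in [("side",C,[.025,.021,.018,.003,.003,.003]),("scene",[(447,261),(516,249),(283,293),(402,327),(523,300),(268,364)],[.025,.021,.018,.003,.003,.003])]:
    for p,zz in zip(P,z): print(n,np.round(ray(n,np.array(p)*.64,zz),3))
E
```

```text
side [0.444 0.152 0.025]
side [0.44  0.309 0.021]
side [ 0.441 -0.152  0.018]
side [0.591 0.006 0.003]
side [0.594 0.234 0.003]
side [ 0.609 -0.215  0.003]
scene [0.447 0.154 0.025]
scene [0.444 0.306 0.021]
scene [ 0.44  -0.153  0.018]
scene [0.587 0.003 0.003]
scene [0.587 0.232 0.003]
scene [ 0.604 -0.218  0.003]
```

View pics/c1.png

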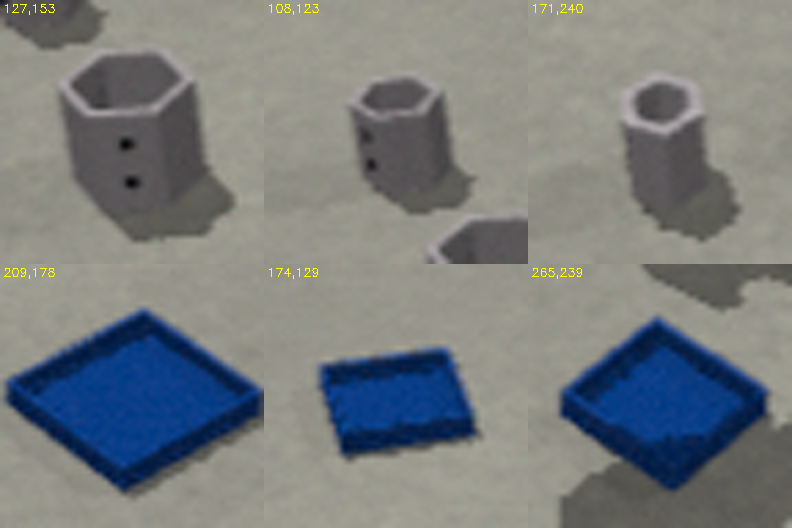

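```bash
cat > fit.py <<'E'
from h import *
from scipy.optimize import least_squares
def fit(info,px,z,r,n,x0):
    px=np.array(px,float)
    def f(p):
        a=p[2]+np.arange(n)*2*np.pi/n
        q=proj(info,np.c_[p[0]+r*np.cos(a),p[1]+r*np.sin(a),np.full(n,z)])
        d=np.linalg.norm(px[:,None]-q[None],axis=2); j=d.argmin(1)
        return (px-q[j]).ravel()
    best=min((least_squares(f,[*x0,a]) for a in np.arange(0,2*np.pi/n,.2)),key=lambda s:s.cost)
    return best.x,np.sqrt(2*best.cost/len(px))
E
python3 - <<'E'
from fit import *
i=optics.camera_info("side")
D={"L":([(60,88),(94,54),(160,50),(193,78),(168,113),(82,115)],(0,0),(127,153),.05,.05/3**.5,6,(.445,.152)),
"M":([(350,102),(374,80),(432,76),(443,92),(422,115),(364,113)],(264,0),(108,123),.042,.038/3**.5,6,(.442,.308)),
"S":([(622,98),(655,76),(700,84),(703,108),(665,133),(625,118)],(528,0),(171,240),.036,.026/3**.5,6,(.44,-.152)),
"TL":([(8,383),(143,310),(264,392),(125,473)],(0,264),(209,178),.012,.038*2**.5,4,(.59,.005)),
"TM":([(320,366),(448,348),(474,420),(342,437)],(264,264),(174,129),.012,.032*2**.5,4,(.59,.233)),
"TS":([(562,395),(656,318),(768,390),(672,473)],(528,264),(265,239),.012,.026*2**.5,4,(.606,-.217))}
for k,(p,o,c,z,r,n,x0) in D.items():
    px=(np.array(p)-o)/5.5+c-.5+.09
    x,e=fit(i,px,z,r,n,x0)
    print(k,np.round(x[:2],4),"corner yaw deg",round(np.degrees(x[2])%(360/n),1),"flat-normal",round((np.degrees(x[2])+180/n)%(360/n),1),"rms px",round(e,2))
E
```

```text
L [0.4449 0.1564] corner yaw deg 42.4 flat-normal 12.4 rms px 0.94
M [0.4421 0.3127] corner yaw deg 39.9 flat-normal 9.9 rms px 0.99
S [ 0.4399 -0.152 ] corner yaw deg 15.9 flat-normal 45.9 rms px 0.86
TL [0.5889 0.0034] corner yaw deg 61.2 flat-normal 16.2 rms px 0.4
TM [0.5904 0.2296] corner yaw deg 34.0 flat-normal 79.0 rms px 0.38
TS [ 0.6058 -0.2175] corner yaw deg 64.7 flat-normal 19.7 rms px 0.46
```

Call:
play_rows(commands=[[3.1,-4.6,0,0,0,0],[3.1,-4.6,0,0,0,0],[3.1,-4.6,0,0,0,0],[3.1,-4.6,0,0,0,0],[3.1,-4.6,0,0,0,0]], grip=0)

```text
time: 0.57
tool_pos: [0.5003, 0.117, 0.2306]
tcp_rot: [-2.222, -2.22, 0.001]
wrist_force: [0.7, 1.4, 0.1]
width: 0.997
grip_force: 0.0
```

Call:
play_rows(commands=[[0,0,0,0,0,-0.11],[0,0,0,0,0,-0.11],[0,0,0,0,0,0]])

```text
time: 0.82
tool_pos: [0.5013, 0.117, 0.2312]
tcp_rot: [1.959, 2.456, 0.0]
wrist_force: [-0.3, 0.2, 0.2]
width: 0.998
grip_force: 0.0
```

Run:
```python
from h import *
i=optics.camera_info("wrist"); im=optics.read_camera("wrist")
np.savez("w1.npz",**{k:np.array(v) for k,v in i.items() if k in("mtx","R","t")})
cv2.imwrite("pics/w1.png",cv2.resize(im[:,:,::-1],(800,600),interpolation=cv2.INTER_CUBIC))
s=sensors.read_state();print(s["time"],s["tool_pos"],s["tcp_rot"])
```

```text
0.8667 [0.50180919 0.11670269 0.2312813 ] [1.96584010e+00 2.45045126e+00 7.53562889e-05]
```

View pics/w1.png

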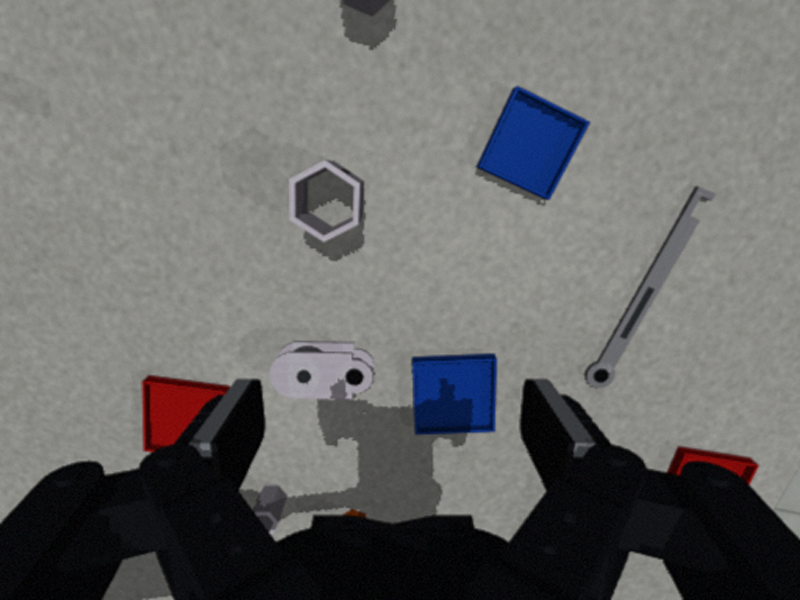

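The wrist view shows:
- Large chock: rim centre near (325,200). Two flats stand vertical in the image, so the yaw looks right.
- Blue trays: large at (455,394), medium at (533,143).
- Pulley: (322,370), which must stay clear.

Run:
```python
from fit import *
i=dict(np.load("w1.npz"))
for k,p,z,r,n,x0 in [("L",[(289,180),(325,160),(362,179),(361,220),(325,241),(290,222)],.05,.05/3**.5,6,(.445,.152)),
 ("TL",[(412,357),(495,354),(495,431),(416,434)],.012,.038*2**.5,4,(.59,.005)),
 ("TM",[(516,87),(589,123),(549,199),(477,166)],.012,.032*2**.5,4,(.59,.233))]:
    x,e=fit(i,np.array(p)*.64-.18,z,r,n,x0)
    print(k,np.round(x[:2],4),"flat-normal",round((np.degrees(x[2])+180/n)%(360/n),1),"rms",round(e,2))
s=sensors.read_state();from scipy.spatial.transform import Rotation as R
M=R.from_rotvec(s["tcp_rot"]).as_matrix();print(s["tool_pos"],np.round(M,3).tolist())
```

```text
L [0.4431 0.1553] flat-normal 12.2 rms 1.14
TL [0.5849 0.0062] flat-normal 16.0 rms 1.26
TM [0.5868 0.2285] flat-normal 79.3 rms 1.09
[0.50180919 0.11670269 0.2312813 ] [[-0.217, 0.976, 0.0], [0.976, 0.217, 0.0], [-0.0, 0.0, -1.0]]
```

Call:
play_rows(commands=[[2.5,-2.4,0,0,0,0],[2.6,-2.4,0,0,0,0],[0,0,4,0,0,0],[0,0,4,0,0,0],[0,0,4,0,0,0]])

```text
time: 1.28
tool_pos: [0.4454, 0.1562, 0.1113]
tcp_rot: [1.967, 2.447, 0.005]
wrist_force: [0.5, -0.0, 0.2]
width: 1.004
grip_force: 0.0
```

Call:
play_rows(commands=[[0,0,3,0,0,0],[0,0,3,0,0,0],[0,0,2.5,0,0,0],[0,0,1,0,0,0],[0,0,0,0,0,0]])

```text
time: 1.7
tool_pos: [0.4419, 0.1546, 0.0134]
tcp_rot: [-1.965, -2.446, 0.008]
wrist_force: [0.7, -0.3, -0.0]
width: 0.996
grip_force: 0.0
```

Call:
play_rows(commands=[[0,0,0,0,0,0],[0,0,0,0,0,0],[0,0,0,0,0,0],[0,0,0,0,0,0],[0,0,0,0,0,0]], grip=1, force=40)

```text
time: 2.12
tool_pos: [0.4462, 0.1562, 0.0184]
tcp_rot: [1.963, 2.45, 0.005]
wrist_force: [0.5, -0.3, 7.7]
width: 0.578
grip_force: 42.4
```

Call:
play_rows(commands=[[0,0,-1,0,0,0],[0,0,-2.5,0,0,0],[0,0,-2.5,0,0,0],[0,0,-1,0,0,0],[0,0,0,0,0,0]])

```text
time: 2.53
tool_pos: [0.4469, 0.1566, 0.0897]
tcp_rot: [1.962, 2.449, 0.009]
wrist_force: [0.7, -0.2, -1.4]
width: 0.578
grip_force: 42.3
```

```bash
cat > look.py <<'E'
import sys
from h import *
from scipy.spatial.transform import Rotation as R
def st(n=5):
    P=[]
    for k in range(n):
        optics.read_camera("wrist"); s=sensors.read_state(); P.append(s["tool_pos"])
    M=R.from_rotvec(s["tcp_rot"]).as_matrix()
    print("t",s["time"],"pos",np.round(np.mean(P,0),4),"sd",np.round(np.std(P,0),4),"x",np.round(M[:,0],3),"y",np.round(M[:,1],3),"z",np.round(M[:,2],3),"F",np.round(s["wrist_force"],1),"w",s["width"],"gf",s["grip_force"])
    return np.mean(P,0),M
if __name__=="__main__":
    p,M=st()
    x,y,z,yaw=map(float,sys.argv[1:5])
    print("delta tool cm",np.round(M.T@(np.array([x,y,z])-p)*100,2)," yaw now",np.degrees(np.arctan2(M[1,1],M[0,1])),"wz to",yaw,":",-(np.radians(yaw)-np.arctan2(M[1,1],M[0,1])))
    if len(sys.argv)>5:
        a=[cv2.resize(optics.read_camera(c)[:,:,::-1],(400,300),interpolation=cv2.INTER_AREA) if c=="wrist" else optics.read_camera(c)[:,:,::-1] for c in ("wrist","side")]
        q=proj(optics.camera_info("side"),[x,y,.05])[0].astype(int); b=a[1]
        u=min(max(q[0]-64,0),512-128); v=min(max(q[1]-48,0),384-96)
        cv2.imwrite(sys.argv[5],np.hstack([a[0],cv2.resize(b[v:v+96,u:u+128],(400,300),interpolation=cv2.INTER_CUBIC)]))
E
python3 look.py .587 .005 .1 16.1
```

```text
t 2.7833 pos [0.4437 0.1556 0.0858] sd [0.001  0.0003 0.0012] x [-0.218  0.976 -0.   ] y [ 0.976  0.218 -0.003] z [-0.003 -0.001 -1.   ] F [-0.3  0.3 -2.3] w 0.5794486876818686 gf 42.24328100681305
delta tool cm [-17.82  10.69  -1.45]  yaw now 12.602906979627138 wz to 16.1 : -0.06103578745401958
```

Call:
play_rows(commands=[[-3.56,2.14,0,0,0,0],[-3.56,2.14,0,0,0,0],[-3.56,2.14,0,0,0,0],[-3.56,2.14,0,0,0,0],[-3.56,2.14,0,0,0,0]])

```text
time: 3.2
tool_pos: [0.5874, 0.0039, 0.0844]
tcp_rot: [-1.962, -2.45, 0.003]
wrist_force: [-0.1, 0.6, -1.8]
width: 0.578
grip_force: 42.2
```

Call:
play_rows(commands=[[0,0,2,0,0,-0.06],[0,0,0,0,0,0],[0,0,0,0,0,0]])

```text
time: 3.45
tool_pos: [0.5849, 0.0049, 0.0631]
tcp_rot: [-1.889, -2.503, 0.006]
wrist_force: [0.1, -0.0, -1.1]
width: 0.576
grip_force: 42.1
```

```bash
python3 look.py .587 .005 .018 16.1 pics/p1.png
```

```text
t 3.7 pos [0.5865 0.0059 0.0657] sd [0.0007 0.0003 0.0009] x [-0.277  0.961 -0.   ] y [0.961 0.277 0.001] z [ 0.001  0.    -1.   ] F [ 0.1 -0.  -2. ] w 0.5766374148657665 gf 42.144681215286255
delta tool cm [-0.1   0.02  4.77]  yaw now 16.0868324284817 wz to 16.1 : -0.00022981747748618275
```

View pics/p1.png

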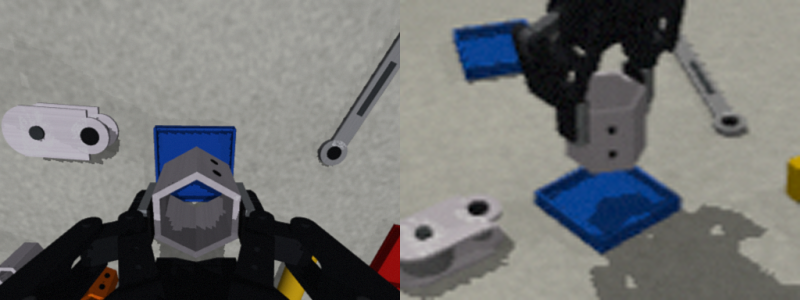

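The chock hangs upright directly over the large blue tray, so I lower it gently.

Call:
play_rows(commands=[[0,0,2,0,0,0],[0,0,1.5,0,0,0],[0,0,0.6,0,0,0],[0,0,0.2,0,0,0],[0,0,0,0,0,0]])

```text
time: 4.22
tool_pos: [0.5872, 0.0056, 0.0231]
tcp_rot: [-1.889, -2.51, 0.001]
wrist_force: [-0.1, -0.7, -2.1]
width: 0.579
grip_force: 42.2
```

Call:
play_rows(commands=[[0,0,0.15,0,0,0],[0,0,0,0,0,0],[0,0,0,0,0,0]])

```text
time: 4.47
tool_pos: [0.5883, 0.0054, 0.0227]
tcp_rot: [1.889, 2.509, 0.001]
wrist_force: [-0.4, 0.6, -1.4]
width: 0.581
grip_force: 42.2
```

Call:
play_rows(commands=[[0,0,0.15,0,0,0],[0,0,0,0,0,0],[0,0,0,0,0,0]])

```text
time: 4.72
tool_pos: [0.5885, 0.0053, 0.0214]
tcp_rot: [1.889, 2.508, 0.002]
wrist_force: [-1.5, 0.4, 5.2]
width: 0.576
grip_force: 42.8
```

Call:
play_rows(commands=[[0,0,0.1,0,0,0],[0,0,0,0,0,0],[0,0,0,0,0,0]])

```text
time: 4.97
tool_pos: [0.5885, 0.0053, 0.0214]
tcp_rot: [1.889, 2.509, 0.002]
wrist_force: [-4.1, 0.2, 11.8]
width: 0.582
grip_force: 43.6
```

```bash
python3 look.py .587 .005 .018 16.1
```

```text
t 5.2167 pos [0.5885 0.0053 0.0214] sd [0. 0. 0.] x [-0.276  0.961 -0.001] y [0.961 0.276 0.002] z [ 0.002 -0.    -1.   ] F [-4.2 -0.6 10.5] w 0.5808447404928972 gf 43.60787272453308
delta tool cm [ 0.02 -0.15  0.34]  yaw now 16.038426317721758 wz to 16.1 : -0.0010746634883322392
```

Contact force is 10 N, so the chock is on the tray floor. I ease off, release and retreat.

Call:
play_rows(commands=[[0,0,-0.07,0,0,0],[0,0,0,0,0,0]])

```text
time: 5.38
tool_pos: [0.5885, 0.0053, 0.0214]
tcp_rot: [1.889, 2.508, 0.002]
wrist_force: [-2.0, 0.3, 7.7]
width: 0.581
grip_force: 43.3
```

Call:
play_rows(commands=[[0,0,0,0,0,0],[0,0,0,0,0,0],[0,0,0,0,0,0],[0,0,0,0,0,0],[0,0,0,0,0,0]], grip=0)

```text
time: 5.8
tool_pos: [0.5872, 0.0054, 0.0196]
tcp_rot: [-1.889, -2.509, 0.001]
wrist_force: [0.5, 0.6, 0.7]
width: 0.997
grip_force: 0.0
```

Call:
play_rows(commands=[[0,0,-1.5,0,0,0],[0,0,-3,0,0,0],[0,0,-4,0,0,0],[0,0,-4,0,0,0],[0,0,-3.5,0,0,0]])

```text
time: 6.22
tool_pos: [0.5876, 0.0054, 0.182]
tcp_rot: [1.889, 2.509, 0.001]
wrist_force: [0.6, -0.4, 0.1]
width: 1.005
grip_force: 0.0
```

```bash
python3 look.py .442 .311 .18 10 pics/p2.png
```

```text
t 6.4667 pos [0.5903 0.0053 0.185 ] sd [0.0022 0.0001 0.0041] x [-0.276  0.961  0.   ] y [ 0.961  0.276 -0.   ] z [-0. -0. -1.] F [-0.7  0.5 -0.1] w 1.0011882352725812 gf 0.0
delta tool cm [33.48 -5.8   0.5 ]  yaw now 16.043516109131172 wz to 10.0 : 0.10547925450165588
```

View pics/p2.png

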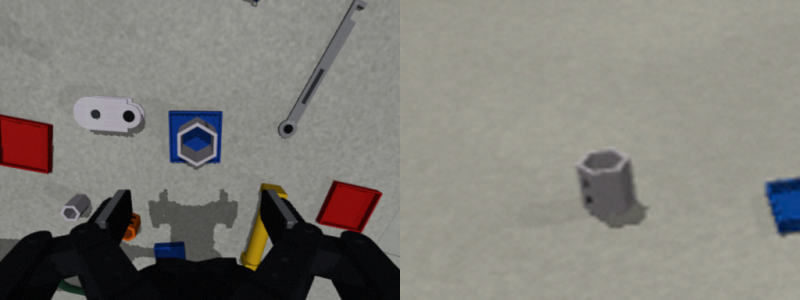

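The large chock stands upright in the large tray at (197,140). Next is the medium chock.

Call:
play_rows(commands=[[4.1,-0.7,0,0,0,0],[4.1,-0.7,0,0,0,0],[4.1,-0.7,0,0,0,0],[4.1,-0.7,0,0,0,0.053],[4.1,-0.7,0,0,0,0.053]])

```text
time: 6.98
tool_pos: [0.4966, 0.1943, 0.1775]
tcp_rot: [-2.023, -2.401, 0.006]
wrist_force: [0.1, -0.1, 0.1]
width: 1.003
grip_force: 0.0
```

Call:
play_rows(commands=[[0,0,0,0,0,0],[0,0,0,0,0,0]])

```text
time: 7.15
tool_pos: [0.497, 0.1951, 0.1778]
tcp_rot: [-2.013, -2.41, 0.005]
wrist_force: [0.6, 0.2, 0.5]
width: 1.0
grip_force: 0.0
```

Run:
```python
from h import *
import look
look.st()
i=optics.camera_info("wrist"); im=optics.read_camera("wrist")
np.savez("w2.npz",**{k:np.array(v) for k,v in i.items() if k in("mtx","R","t")})
cv2.imwrite("pics/w2.png",cv2.resize(im[:,:,::-1],(800,600),interpolation=cv2.INTER_CUBIC))
```

```text
t 7.4 pos [0.4989 0.1928 0.1788] sd [0.0006 0.0006 0.0004] x [-0.171  0.985 -0.   ] y [ 0.985  0.171 -0.001] z [-0.001 -0.001 -1.   ] F [-0.3 -0.2  0.2] w 1.003089857307822 gf 0.0
```

View pics/w2.png

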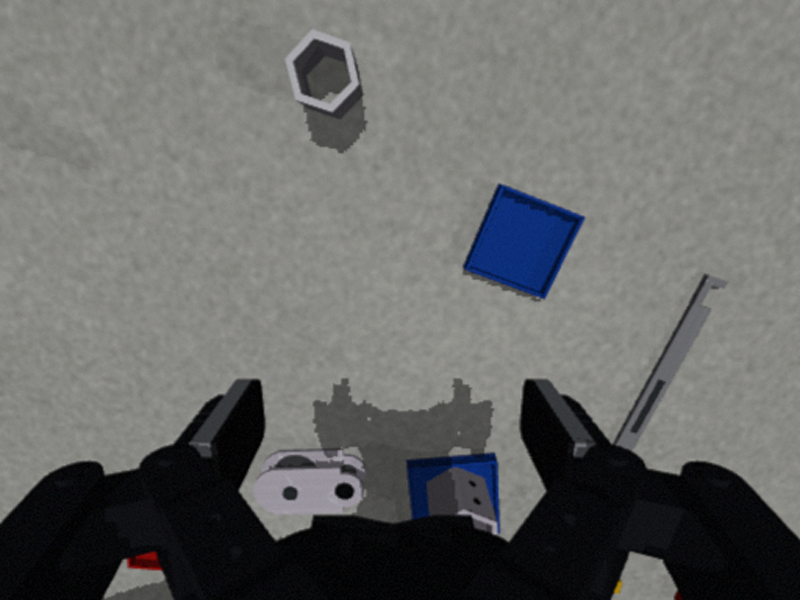

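The medium chock's rim is centred near (323,72) and looks slightly turned from the tool. The medium tray is at (524,240).

```bash
python3 - <<'E'
from fit import *
i=dict(np.load("w2.npz"))
for k,p,z,r,n,x0 in [("M",[(315,30),(352,44),(359,82),(332,112),(294,101),(286,62)],.042,.038/3**.5,6,(.442,.311)),
 ("TM",[(501,184),(584,217),(546,296),(463,267)],.012,.032*2**.5,4,(.59,.23))]:
    x,e=fit(i,np.array(p)*.64-.18,z,r,n,x0)
    print(k,np.round(x[:2],4),"flat-normal",round((np.degrees(x[2])+180/n)%(360/n),1),"rms",round(e,2))
E
python3 look.py .442 .311 .012 0
```

```text
M [0.4388 0.3088] flat-normal 22.3 rms 1.48
TM [0.5864 0.2303] flat-normal 79.7 rms 1.43
t 7.7 pos [0.4997 0.1927 0.1799] sd [0.0001 0.0002 0.0001] x [-0.172  0.985 -0.   ] y [0.985 0.172 0.   ] z [ 0.  0. -1.] F [-0.8 -0.5  0.7] w 1.000386082362239 gf 0.0
delta tool cm [12.65 -3.65 16.79]  yaw now 9.906679008637196 wz to 0.0 : 0.17290416663892683
```

Call:
play_rows(commands=[[3.9,-1.2,0,0,0,0],[3.9,-1.2,0,0,0,0],[3.9,-1.2,0,0,0,0],[0.88,-0.26,3,0,0,-0.105],[0,0,3,0,0,-0.106]])

```text
time: 8.12
tool_pos: [0.4404, 0.3149, 0.1223]
tcp_rot: [1.743, 2.611, 0.011]
wrist_force: [-0.1, 0.7, 0.2]
width: 1.004
grip_force: 0.0
```

Call:
play_rows(commands=[[0,0,3,0,0,0],[0,0,3,0,0,0],[0,0,3,0,0,0],[0,0,1.8,0,0,0],[0,0,0,0,0,0]])

```text
time: 8.53
tool_pos: [0.4358, 0.3084, 0.0074]
tcp_rot: [-1.754, -2.602, 0.013]
wrist_force: [-0.6, -0.8, -0.6]
width: 0.999
grip_force: 0.0
```

```bash
python3 look.py .440 .310 .012 22 pics/p3.png
```

```text
t 8.7833 pos [0.4398 0.3109 0.0124] sd [0.0014 0.0009 0.0016] x [-0.375  0.927  0.001] y [0.927 0.375 0.004] z [ 0.003  0.002 -1.   ] F [ 0.7 -0.1  0.2] w 1.002262830425366 gf 0.0
delta tool cm [-0.09 -0.02  0.04]  yaw now 22.0498150321317 wz to 22.0 : 0.000869436327684936
```

View pics/p3.png

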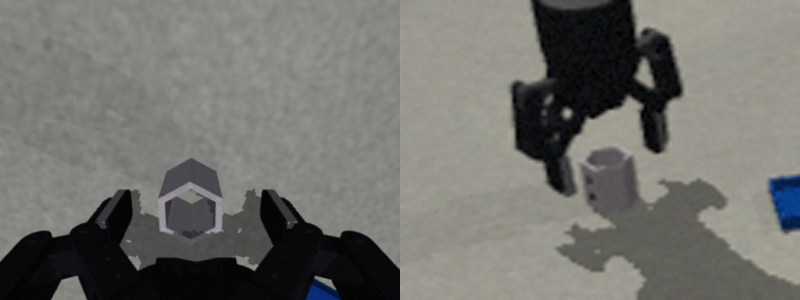

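The medium chock sits between the pads with its flats square to them, so I close.

Call:
play_rows(commands=[[0,0,0,0,0,0],[0,0,0,0,0,0],[0,0,0,0,0,0],[0,0,0,0,0,0],[0,0,0,0,0,0]], grip=1, force=40)

```text
time: 9.3
tool_pos: [0.4397, 0.311, 0.0124]
tcp_rot: [1.755, 2.605, 0.001]
wrist_force: [-1.1, -0.7, 2.8]
width: 0.434
grip_force: 40.8
```

Call:
play_rows(commands=[[0,0,0,0,0,0],[0,0,-1,0,0,0],[0,0,-2.5,0,0,0],[0,0,-2.5,0,0,0],[0,0,-1,0,0,0]])

```text
time: 9.72
tool_pos: [0.4411, 0.3119, 0.0853]
tcp_rot: [1.754, 2.604, 0.006]
wrist_force: [-0.1, 0.8, 0.4]
width: 0.433
grip_force: 40.2
```

```bash
python3 look.py .587 .230 .082 19.7
```

```text
t 9.9667 pos [0.4402 0.3113 0.0833] sd [0.0014 0.0009 0.0021] x [-0.376  0.927 -0.   ] y [ 0.927  0.376 -0.002] z [-0.002 -0.001 -1.   ] F [-0.2 -0.  -1.7] w 0.44066579705683534 gf 40.24876422547095
delta tool cm [-13.05  10.55   0.11]  yaw now 22.060574316835737 wz to 19.7 : 0.04119979406679947
```

Call:
play_rows(commands=[[-2.61,2.11,0,0,0,0],[-2.61,2.11,0,0,0,0],[-2.61,2.11,0,0,0,0],[-2.61,2.11,0,0,0,0],[-2.61,2.11,0,0,0,0]])

```text
time: 10.38
tool_pos: [0.5859, 0.2281, 0.0795]
tcp_rot: [-1.754, -2.604, 0.005]
wrist_force: [-0.7, 1.6, -0.0]
width: 0.443
grip_force: 40.4
```

Call:
play_rows(commands=[[0,0,2,0,0,0],[0,0,0,0,0,0],[0,0,0,0,0,0]])

```text
time: 10.63
tool_pos: [0.5835, 0.2282, 0.0584]
tcp_rot: [-1.754, -2.601, 0.009]
wrist_force: [-0.3, -0.6, -0.2]
width: 0.44
grip_force: 40.4
```

```bash
python3 look.py .587 .230 .015 22 pics/p4.png
```

```text
t 10.8833 pos [0.585  0.2297 0.0612] sd [0.0007 0.0005 0.001 ] x [-0.377  0.926  0.   ] y [0.926 0.377 0.   ] z [ 0.  0. -1.] F [ 0.8 -0.5 -0.9] w 0.4350561649596586 gf 40.40207862351963
delta tool cm [-0.04  0.19  4.63]  yaw now 22.12296022392933 wz to 22.0 : 0.0021460607565563228
```

View pics/p4.png

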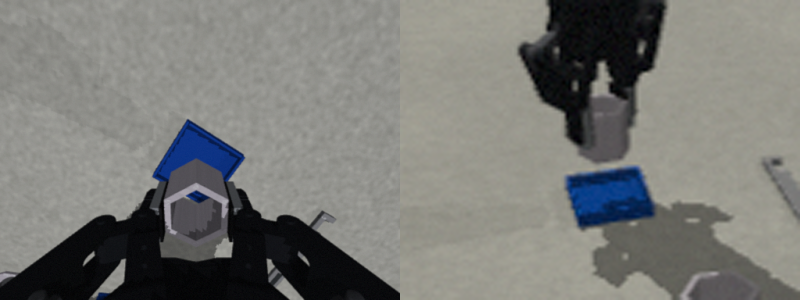

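The medium chock is held upright over its tray, so I lower it.

Call:
play_rows(commands=[[0,0.15,2,0,0,0],[0,0,1.5,0,0,0],[0,0,0.6,0,0,0],[0,0,0.2,0,0,0],[0,0,0,0,0,0]])

```text
time: 11.4
tool_pos: [0.5872, 0.2301, 0.0188]
tcp_rot: [-1.755, -2.605, 0.001]
wrist_force: [0.1, -0.6, 0.0]
width: 0.435
grip_force: 40.4
```

Call:
play_rows(commands=[[0,0,0.15,0,0,0],[0,0,0,0,0,0],[0,0,0,0,0,0]])

```text
time: 11.65
tool_pos: [0.5883, 0.2303, 0.0184]
tcp_rot: [1.755, 2.605, 0.002]
wrist_force: [-0.8, 0.1, -0.3]
width: 0.438
grip_force: 40.4
```

Call:
play_rows(commands=[[0,0,0.1,0,0,0],[0,0,0,0,0,0],[0,0,0,0,0,0]])

```text
time: 11.9
tool_pos: [0.5878, 0.2301, 0.0167]
tcp_rot: [1.755, 2.605, 0.0]
wrist_force: [-0.3, -0.5, -0.4]
width: 0.439
grip_force: 40.4
```

Call:
play_rows(commands=[[0,0,0.1,0,0,0],[0,0,0,0,0,0],[0,0,0,0,0,0]])

```text
time: 12.15
tool_pos: [0.5876, 0.23, 0.0154]
tcp_rot: [-1.755, -2.605, 0.0]
wrist_force: [-0.2, -0.5, -0.6]
width: 0.442
grip_force: 40.5
```

Call:
play_rows(commands=[[0,0,0.07,0,0,0],[0,0,0,0,0,0],[0,0,0,0,0,0]])

```text
time: 12.4
tool_pos: [0.5876, 0.23, 0.0154]
tcp_rot: [-1.755, -2.605, 0.0]
wrist_force: [-2.9, -1.5, 5.1]
width: 0.436
grip_force: 41.0
```

Contact at 5 N. I release and rise.

Call:
play_rows(commands=[[0,0,0,0,0,0],[0,0,0,0,0,0],[0,0,0,0,0,0],[0,0,0,0,0,0],[0,0,0,0,0,0]], grip=0)

```text
time: 12.82
tool_pos: [0.5876, 0.2301, 0.0145]
tcp_rot: [-1.755, -2.605, 0.0]
wrist_force: [0.6, 0.1, -0.2]
width: 1.002
grip_force: 0.0
```

Call:
play_rows(commands=[[0,0,-1.5,0,0,0],[0,0,-3,0,0,0],[0,0,-4,0,0,0],[0,0,-4,0,0,0],[0,0,-4,0,0,0]])

```text
time: 13.23
tool_pos: [0.5871, 0.2299, 0.1809]
tcp_rot: [-1.755, -2.605, 0.001]
wrist_force: [0.7, 0.8, 0.2]
width: 0.997
grip_force: 0.0
```

```bash
python3 look.py .587 .230 .18 22 pics/p5.png;python3 look.py .440 -.26 .18 0
```

```text
t 13.4833 pos [0.5906 0.2311 0.1857] sd [0.0021 0.0007 0.0044] x [-0.376  0.927 -0.   ] y [0.927 0.376 0.   ] z [ 0.  0. -1.] F [0.1 0.5 0.1] w 1.0020259012780997 gf 0.0
delta tool cm [ 0.03 -0.38  0.57]  yaw now 22.057976278009484 wz to 22.0 : 0.0010118769393170912
t 13.8333 pos [0.5864 0.2297 0.1776] sd [0.0003 0.0001 0.0004] x [-0.376  0.927  0.   ] y [ 0.927  0.376 -0.003] z [-0.002 -0.001 -1.   ] F [-0.1  1.  -0.3] w 0.9996023579621853 gf 0.0
delta tool cm [-39.88 -31.96  -0.17]  yaw now 22.056744635867688 wz to 0.0 : 0.3849628161674889
```

View pics/p5.png

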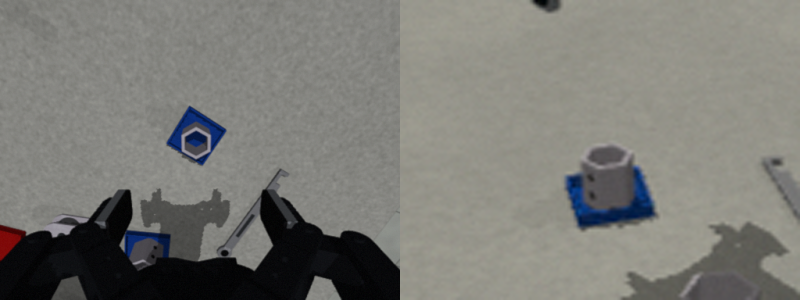

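The medium chock is upright in its tray. Next is the small one.

Call:
play_rows(commands=[[-3.4,-1.9,0,0,0,0],[-3.4,-1.9,0,0,0,0],[-3.4,-1.9,0,0,0,0],[-3.4,-1.9,0,0,0,0],[-3.4,-1.9,0,0,0,0]])

```text
time: 14.25
tool_pos: [0.5628, 0.0354, 0.1793]
tcp_rot: [-1.754, -2.606, 0.001]
wrist_force: [0.6, 0.1, -0.9]
width: 1.002
grip_force: 0.0
```

Call:
play_rows(commands=[[-3.4,-1.9,0,0,0,0],[-3.4,-1.9,0,0,0,0],[-3.4,-1.9,0,0,0,0],[-3.4,-1.9,0,0,0,0],[-3.4,-1.9,0,0,0,0]])

```text
time: 14.67
tool_pos: [0.5385, -0.1581, 0.1795]
tcp_rot: [-1.755, -2.605, -0.0]
wrist_force: [0.3, 0.1, 0.1]
width: 0.998
grip_force: 0.0
```

Call:
play_rows(commands=[[-3.4,-1.9,0,0,0,0],[-3.4,-1.9,0,0,0,0],[-3.1,-1.9,0,0,0,0],[0,0,0,0,0,0.12],[0,0,0,0,0,0.12]])

```text
time: 15.08
tool_pos: [0.5228, -0.2721, 0.1792]
tcp_rot: [-2.066, -2.366, 0.0]
wrist_force: [-0.0, 0.7, -0.9]
width: 0.999
grip_force: 0.0
```

Call:
play_rows(commands=[[0,0,0,0,0,0.12],[0,0,0,0,0,0.12],[0,0,0,0,0,0.12],[0,0,0,0,0,0],[0,0,0,0,0,0]])

```text
time: 15.5
tool_pos: [0.5234, -0.2695, 0.1794]
tcp_rot: [-2.443, -1.974, 0.0]
wrist_force: [0.1, -0.4, 0.5]
width: 1.0
grip_force: 0.0
```

Run:
```python
from h import *
import look
look.st(3)
i=optics.camera_info("wrist"); im=optics.read_camera("wrist")
np.savez("w3.npz",**{k:np.array(v) for k,v in i.items() if k in("mtx","R","t")})
cv2.imwrite("pics/w3.png",cv2.resize(im[:,:,::-1],(800,600),interpolation=cv2.INTER_CUBIC))
```

```text
t 15.65 pos [ 0.5235 -0.2695  0.1795] sd [0.     0.     0.0001] x [0.211 0.977 0.   ] y [ 0.977 -0.211 -0.   ] z [-0.  0. -1.] F [ 0.2 -0.5  0.8] w 0.9950842407869056 gf 0.0
```

View pics/w3.png

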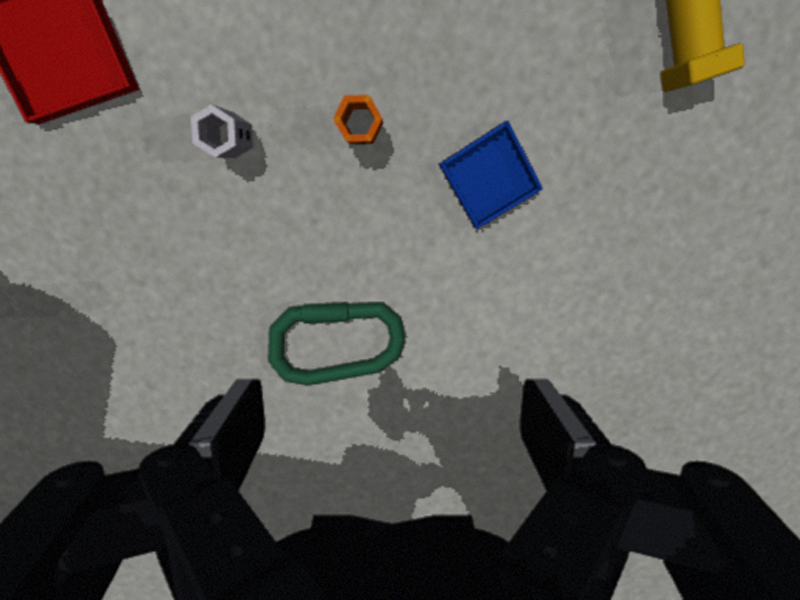

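The small chock's rim is centred at (214,132), the orange look-alike is at (358,119) and the small tray is at (490,175). The orange one is close along the closing line, so I will half-close before descending.

```bash
python3 - <<'E'
from fit import *
i=dict(np.load("w3.npz"))
for k,p,z,r,n,x0 in [("S",[(191,117),(213,105),(235,119),(237,145),(216,158),(193,145)],.036,.026/3**.5,6,(.44,-.152)),
 ("O",[(347,96),(372,96),(383,119),(372,143),(347,143),(335,119)],.036,.026/3**.5,6,(.5,-.152)),
 ("TS",[(508,122),(541,188),(478,228),(440,164)],.012,.026*2**.5,4,(.606,-.217))]:
    x,e=fit(i,np.array(p)*.64-.18,z,r,n,x0)
    print(k,np.round(x[:2],4),"flat-normal",round((np.degrees(x[2])+180/n)%(360/n),1),"rms",round(e,2))
E
python3 look.py .438 -.152 .009 -14
```

```text
S [ 0.4379 -0.1548] flat-normal 45.7 rms 0.52
O [ 0.5235 -0.1629] flat-normal 57.7 rms 6.46
TS [ 0.6035 -0.2178] flat-normal 20.1 rms 1.45
t 15.95 pos [ 0.5236 -0.2695  0.1798] sd [0. 0. 0.] x [ 0.213  0.977 -0.   ] y [ 0.977 -0.213  0.   ] z [ 0. -0. -1.] F [ 0.2 -0.   0.1] w 0.9989308160981074 gf 0.0
delta tool cm [  9.66 -10.87  17.08]  yaw now -12.288102634689457 wz to -14.0 : 0.029878245480885163
```

Call:
play_rows(commands=[[2.37,-2.69,0,0,0,0],[2.37,-2.69,0,0,0,0],[2.37,-2.69,0,0,0,0],[2.37,-2.69,0,0,0,0.03],[0,0,3,0,0,0]], grip=0.45)

```text
time: 16.37
tool_pos: [0.4394, -0.1518, 0.155]
tcp_rot: [2.47, 1.93, 0.009]
wrist_force: [0.8, -0.4, 0.4]
width: 0.554
grip_force: 0.0
```

Call:
play_rows(commands=[[0,0,3,0,0,0],[0,0,3,0,0,0],[0,0,0,0,0,0],[0,0,0,0,0,0]])

```text
time: 16.7
tool_pos: [0.437, -0.1532, 0.0885]
tcp_rot: [-2.473, -1.931, 0.003]
wrist_force: [0.4, 0.3, -0.3]
width: 0.552
grip_force: 0.0
```

```bash
python3 look.py .4385 -.154 .012 -14 pics/p6.png
```

```text
t 16.95 pos [ 0.4401 -0.1547  0.0915] sd [0.0007 0.0003 0.0006] x [ 0.243  0.97  -0.001] y [ 0.97  -0.243  0.004] z [ 0.004 -0.001 -1.   ] F [-0.5  0.2 -0.2] w 0.5473213281460275 gf 0.0
delta tool cm [ 0.03 -0.2   7.95]  yaw now -14.045873669811002 wz to -14.0 : -0.0008006465781746908
```

View pics/p6.png

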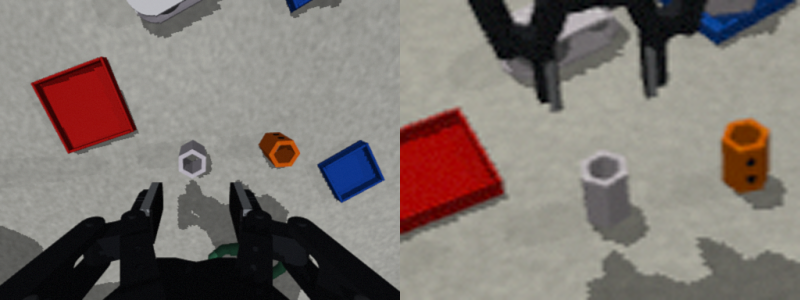

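The pads straddle the small chock, with the orange one and the red tray clear. I descend.

Call:
play_rows(commands=[[0,-0.1,3,0,0,0],[0,0,3,0,0,0],[0,0,1.5,0,0,0],[0,0,0.4,0,0,0],[0,0,0,0,0,0]])

```text
time: 17.47
tool_pos: [0.4369, -0.1534, 0.01]
tcp_rot: [-2.475, -1.932, 0.002]
wrist_force: [-0.2, -0.0, 1.6]
width: 0.551
grip_force: 0.0
```

Call:
play_rows(commands=[[0,0,0,0,0,0],[0,0,0,0,0,0],[0,0,0,0,0,0],[0,0,0,0,0,0],[0,0,0,0,0,0]], grip=1, force=40)

```text
time: 17.88
tool_pos: [0.4394, -0.1544, 0.0125]
tcp_rot: [2.474, 1.931, 0.003]
wrist_force: [-0.1, -0.6, 6.1]
width: 0.296
grip_force: 40.0
```

Call:
play_rows(commands=[[0,0,0,0,0,0],[0,0,-1,0,0,0],[0,0,-2.5,0,0,0],[0,0,-2.5,0,0,0],[0,0,-1,0,0,0]])

```text
time: 18.3
tool_pos: [0.4395, -0.1545, 0.0843]
tcp_rot: [2.473, 1.931, 0.004]
wrist_force: [0.1, -0.2, -0.1]
width: 0.295
grip_force: 39.4
```

```bash
python3 look.py .604 -.2175 .082 -10
```

```text
t 18.55 pos [ 0.4386 -0.1541  0.0821] sd [0.0015 0.0006 0.002 ] x [0.242 0.97  0.   ] y [ 0.97  -0.242 -0.002] z [-0.002  0.001 -1.   ] F [-0.   1.2 -0.5] w 0.29639539542731796 gf 39.350815911311656
delta tool cm [-2.14 17.58 -0.02]  yaw now -14.03306689447386 wz to -10.0 : -0.07039029626175156
```

Call:
play_rows(commands=[[-0.43,3.5,0,0,0,0],[-0.43,3.5,0,0,0,0],[-0.43,3.5,0,0,0,0],[-0.43,3.5,0,0,0,0],[-0.43,3.5,0,0,0,0]])

```text
time: 18.97
tool_pos: [0.6021, -0.217, 0.078]
tcp_rot: [-2.473, -1.931, 0.003]
wrist_force: [0.4, -1.3, 0.2]
width: 0.296
grip_force: 39.4
```

Call:
play_rows(commands=[[0,0,2,0,0,0],[0,0,0,0,0,0],[0,0,0,0,0,0]])

```text
time: 19.22
tool_pos: [0.5993, -0.2159, 0.0568]
tcp_rot: [-2.471, -1.929, 0.006]
wrist_force: [-0.7, 0.0, -0.9]
width: 0.299
grip_force: 39.6
```

```bash
python3 look.py .604 -.2175 .015 -14 pics/p7.png
```

```text
t 19.4667 pos [ 0.6009 -0.2165  0.0599] sd [0.0007 0.0003 0.0012] x [ 0.243  0.97  -0.   ] y [ 0.97  -0.243  0.   ] z [ 0. -0. -1.] F [ 0.6 -0.7 -0.2] w 0.29497104012525976 gf 39.55022851936519
delta tool cm [-0.02  0.32  4.49]  yaw now -14.038804311577216 wz to -14.0 : -0.0006772630009921621
```

View pics/p7.png

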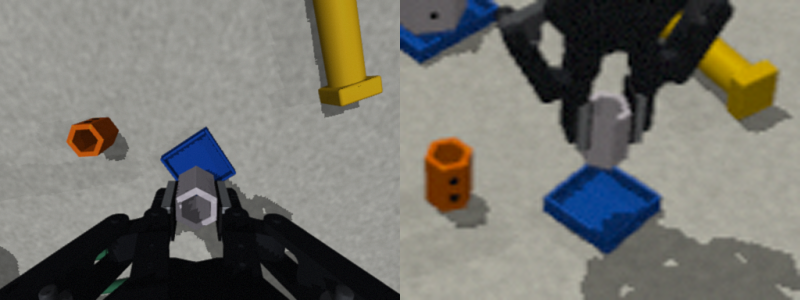

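The small chock hangs upright over its tray. I lower it, and will only part-open the gripper afterwards.

Call:
play_rows(commands=[[0,0.25,2,0,0,0],[0,0,1.5,0,0,0],[0,0,0.5,0,0,0],[0,0,0.2,0,0,0],[0,0,0,0,0,0]])

```text
time: 19.98
tool_pos: [0.6044, -0.2175, 0.0187]
tcp_rot: [-2.476, -1.933, 0.0]
wrist_force: [0.1, -0.1, -0.7]
width: 0.293
grip_force: 39.6
```

Call:
play_rows(commands=[[0,0,0.15,0,0,0],[0,0,0,0,0,0],[0,0,0,0,0,0]])

```text
time: 20.23
tool_pos: [0.6053, -0.2179, 0.0182]
tcp_rot: [2.475, 1.933, 0.001]
wrist_force: [0.7, -0.5, 0.1]
width: 0.295
grip_force: 39.6
```

Call:
play_rows(commands=[[0,0,0.1,0,0,0],[0,0,0,0,0,0],[0,0,0,0,0,0]])

```text
time: 20.48
tool_pos: [0.6048, -0.2177, 0.0165]
tcp_rot: [2.476, 1.933, 0.0]
wrist_force: [-0.3, -0.3, -1.3]
width: 0.297
grip_force: 39.6
```

Call:
play_rows(commands=[[0,0,0.1,0,0,0],[0,0,0,0,0,0],[0,0,0,0,0,0]])

```text
time: 20.73
tool_pos: [0.605, -0.2178, 0.0155]
tcp_rot: [2.476, 1.933, 0.0]
wrist_force: [-0.5, 0.1, 1.7]
width: 0.295
grip_force: 39.7
```

Call:
play_rows(commands=[[0,0,0.07,0,0,0],[0,0,0,0,0,0],[0,0,0,0,0,0]])

```text
time: 20.98
tool_pos: [0.605, -0.2178, 0.0155]
tcp_rot: [2.476, 1.933, 0.0]
wrist_force: [-1.4, -0.3, 4.9]
width: 0.301
grip_force: 40.2
```

Contact at about 5 N. I release and rise.

Call:
play_rows(commands=[[0,0,0,0,0,0],[0,0,0,0,0,0],[0,0,0,0,0,0],[0,0,0,0,0,0],[0,0,0,0,0,0]], grip=0.4)

```text
time: 21.4
tool_pos: [0.6045, -0.2176, 0.0143]
tcp_rot: [-2.476, -1.933, 0.0]
wrist_force: [0.6, -0.4, -0.2]
width: 0.595
grip_force: 0.0
```

Call:
play_rows(commands=[[0,0,-1.5,0,0,0],[0,0,-3,0,0,0],[0,0,-4,0,0,0],[0,0,-4,0,0,0],[0,0,-4,0,0,0]])

```text
time: 21.82
tool_pos: [0.6041, -0.2174, 0.1806]
tcp_rot: [-2.475, -1.933, 0.001]
wrist_force: [0.6, -0.5, 0.1]
width: 0.598
grip_force: 0.0
```

Call:
play_rows(commands=[[0,0,0,0,0,0],[0,0,0,0,0,0],[0,0,0,0,0,0],[0,0,0,0,0,0],[0,0,0,0,0,0]])

```text
time: 22.23
tool_pos: [0.6032, -0.217, 0.1769]
tcp_rot: [-2.473, -1.931, 0.003]
wrist_force: [-0.0, -0.1, -1.1]
width: 0.596
grip_force: 0.0
```

Run:
```python
from h import *
im=optics.read_camera("side")[:,:,::-1][100:340,100:400]
cv2.imwrite("pics/f.png",cv2.resize(im,(750,600),interpolation=cv2.INTER_CUBIC))
```

```text
(no output)
```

View pics/f.png

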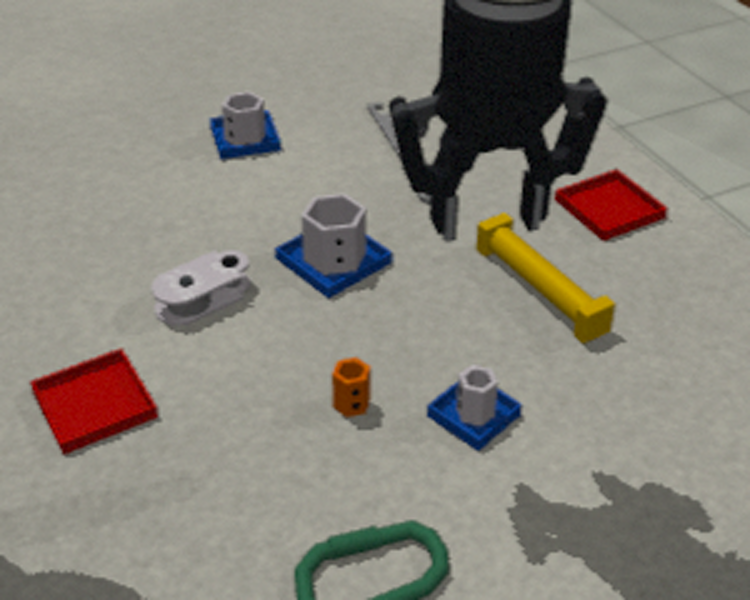

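All three chocks stand upright in their own blue trays: large (334,235), medium (244,119), small (477,395). The bystanders and look-alikes look undisturbed and the arm is clear.

```bash
python3 -c "
from workcell import order
print(order.finish_job())"
```

```text
the job is handed in; nothing more can be done
None
```

The job is handed in: the large, medium and small chocks were set down in that order, each standing upright in its own blue tray in the final side view, with the bystanders apparently undisturbed; the judge's verdict was not shown.

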